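# Clamp a centrifuge bucket to its set hold force

## Robot

A 6-joint arm with a two-finger parallel gripper is mounted at the origin on the work surface. World frame = base frame: x ahead of the robot, y to its left, z up, the work surface at z = 0. Lengths are in mm, angles in rad, forces in N, time in s.
With the tool pointing down it reaches from about 350 to 875 mm from the base axis. Payload 4.2 kg.
Tool frame: the origin (TCP) lies midway between the tips of the shut fingers; the grasp point (between the pads) lies 19 mm behind it; z points along the fingers, y is the line along which they close (so a half turn about z gives the same grasp; the last joint's range is limited). The gripper opens to 85 mm and grips with 20 to 120 N. Pads are 22 mm wide; open, the fingers measure 114 mm over their backs; the gripper's body (76 mm by 85 mm) begins 54 mm behind the grasp point. The pads swing forward as they close: fully open they stand 13 mm farther back than shut.
Start: joints at [-0.842, 0.385, 0.008, 0, -1.194, -0.259], TCP at [282.954, -557.258, 231.312] pointing down, gripper open.
Joint ranges: [-3.14, 3.14], [-1.21, 2.06], [-1.07, 1.41], [-3.16, 2.05], [-2.99, -0.16], [-3.1, 3.1]. Speed limits (rad/s): [2.79, 2.79, 3.14, 3.14, 3.14, 3.14].

## Interface

Orientations are given as a unit quaternion [x, y, z, w].
In Python, from bench import arm gives the robot as it stands. The module is installed in compiled form; this text tells all that it offers.
- The arm moves only by the shell command python3 -m handwheel 'ROWS' [OPENING]. ROWS is JSON, a list of rows, each an object of numbers: "x", "y", "z": the shift along the world's x, y, z each as a share of 20 cm, from -1 to 1; "ax", "ay", "az": the turn, a rotation vector about the world's x, y, z each as a share of 90 degrees, from -1 to 1. In form: [{"x": .., "y": .., "z": .., "ax": .., "ay": .., "az": ..}, ...]. A call has exactly 8 rows; each row shifts and turns the commanded pose from where the row before left it; what a row does not reach is not made up. A row lasts 1/10 s, in which the tool goes at most 50 mm and 8.59 degrees, less where a joint would pass 70% of its speed; a pose out of reach is approached as far as the arm can. A call with a number of a shift or a turn outside -1 to 1 is refused whole. A call with a gripper value outside its range is refused whole. OPENING is the opening, from -1 (shut) to 1 (fully open), set as the call begins (- or left out, the last holds). The fingers move at their own pace and stop on an object; the grip force is fixed at half the most. Time passes only in rows, so rows that do not move let the fingers close, or fill a call up. It gives the time, the measured TCP pose, the force, the opening and the grip force at its end, in the units of the state.
- arm.read_state(): the state, without advancing time (a new reading comes with each control period).
- arm.get_image(name): name is "scene" or "top" or "wrist"; returns the picture (384x512x3 uint8, red, green, blue); there is no depth.
- arm.camera_params(name): a dict with "K" (3x3 intrinsics, pixels), "position" and "orientation" of the camera in the world. Camera axes: x right, y down, z forward; pixel columns grow to the right and rows downward; lengths in mm; the calibration is good to about 2 mm. The wrist camera is an equidistant fisheye: a pixel r from the principal point sees the ray r / f radians off the axis. A picture is of the moment at which its call begins: read the wrist's pose just before it. camera_params takes no time and is no camera call; for the wrist camera it gives the pose at the moment of the call.
- arm.job_done(): hands the job in; it is judged then, once.
The state is a dict: "clock": time; "joints": joint angles; "joint_vel": joint speeds; "joint_efforts": joint torques, N m; "position": TCP position; "ee_rot": TCP orientation; "contact_force": force on the tool from outside, world axes, zero at the start; "wrist_torque": the same for the moment, N m; "gripper_width": finger opening in mm; "grasp_force": force on a finger pad.
Only numpy, scipy, OpenCV 4.12 (cv2) and the standard library are available. Lean on these libraries where they do the work, as an engineer would, in place of code of your own. Each camera call takes 0.05 s, during which the arm holds its last target. There are 200 camera calls.

## Task

Stand the blue-capped centrifuge bucket in the clamping fixture's cradle, upright and fully down, handling it gently. Then turn the black knob clockwise so that the jaw presses the bucket against the sprung anvil until the red needle points at the green set mark, without running the needle clearly past the mark. Leave the set mark and everything else alone, and take the hand away.

Things in the scene. Friction and masses are not known exactly. Their poses are not given: they have to be found in the camera images.
- bucket_mid (a point): Bucket to clamp: round aluminium cup, 56 mm diameter, metal wall 74 mm high, clear domed cap over a blue insert on top (96 mm tall in all, about 0.35 kg). The point lies on its axis 48 mm above its underside, z up. Grip the metal about 60 mm above the underside; 15 to 20 N does not slip, and more than 40 N a finger would dent the thin wall.
- bucket_orange_mid (a point): A like bucket with an orange insert, not to be used; its axis point 48 mm above its underside. The two may stand in either place.
- nest (a point): Where to stand the bucket (centre of its underside): on the cradle's rigid floor, 12 mm above the table. Axes as the fixture's. Cheeks stand 1.5 mm clear of the bucket on the x sides, the anvil 1.5 mm clear on the +y side, the jaw at least 4.5 mm clear on the -y side. Above these walls the fingers have room on the x sides.
- knob_grip (a point): Black bar knob on a vertical axis: bar 56 mm long (point's x), 16 mm thick (y); the point is on the axis, 91 mm above the table, 12 mm under the bar's top, 26 mm above the 58 mm disc below it. Clockwise from above tightens; 1.5 to 2.9 rad is needed (two or three grasps).
- needle_tip (a point): Tip of the red needle on the white dial beside the knob, 45 mm from its pivot. The needle stays at rest until the bucket presses the anvil, then swings anticlockwise from above with the anvil's deflection: about 7 mm of tip travel per mm, so some 50 to 60 mm of tip travel per radian of the knob.
- mark (a point): Set mark: the point inside the green tab at the dial's rim where the needle's tip must come to stand, 45 mm from the pivot. x points outward from the pivot, y along the dial in the direction in which the needle swings. The tab stands 25 to 47 mm along the arc from the needle's rest, differently each time.
- fixture: Dark grey clamping fixture fixed to the table. Origin on the table midway between cradle (70 mm to +y) and knob (70 mm to -y). The cradle's cheeks and anvil stand upright to 34 mm above the table and flare outward to their top at 42 mm. Gear housing 50 mm high; dial face at 53 mm, its pivot 95 mm to +x and 75 mm to -y.
- bucket: The same blue-capped bucket, origin at the centre of its underside.
- knob: The same knob, origin on its axis at its foot, 56 mm above the table. It takes 0.12 to 0.22 N m, which a 35 N grip carries, and stays where it is left. The jaw's advance per turn is not marked.
- bucket_orange: The orange-capped bucket, origin at the centre of its underside.
- spray_bottle: White bottle, bystander, 66 mm diameter, 140 mm tall.
- grease_jar: Amber jar, bystander, 60 mm diameter, 55 mm tall.
- hex_driver: Screwdriver lying on the table, bystander.
- rotor_cross: Aluminium four-armed rotor cross lying on the table, bystander, 190 mm across.
- beaker: Glass beaker, bystander, 72 mm diameter, 90 mm tall.
- jaw_face (a point): Centre of the face of the orange jaw pad (36 mm wide, 22 mm high), 30 mm above the table. It advances along the nest's +y as the knob is tightened and pushes the bucket, which slides on the floor, against the anvil. The pad has 0 to 4.5 mm of unseen end play on its spindle, which must be taken up before it presses, so the turn needed cannot be told beforehand.
- anvil_face (a point): Middle of the hollow face of the aluminium sprung anvil on the cradle's +y side, 30 mm above the table; coil springs of about 1.5 N/mm let it yield along +y.
- anvil: The same sprung anvil, origin at the nest when it is unloaded.

How it is judged:
By the outcome, as a careful person would: the job done as asked, in the order asked, and still so for the second after the job is handed in, with the robot touching nothing.
It also fails if it takes over 72 s, if anything falls off the work surface, if the arm or the gripper's body presses on something with over 40 N, if the wrist force passes 120 N, or if a joint passes its speed limit or range.

## Working session

There is one attempt and no reset: what is moved stays moved. The work goes in short steps, Python scripts to look and compute and a shell command to move; the robot and the scene stay as the last step left them, time stands still between calls to the robot, and variables do not carry over. Pictures are saved under pics/ and viewed, at most 10 in all, crops included, and the job is handed in when it is done.

```bash
mkdir -p pics
cat > h.py <<'E'
import numpy as np, cv2
from bench import arm
from scipy.spatial.transform import Rotation as R
def snap(n,f):
    p=arm.camera_params(n); im=arm.get_image(n); cv2.imwrite('pics/'+f,im[:,:,::-1]); return p,im
def ray(p,uv):
    K=np.array(p['K']); x=(uv[0]-K[0,2])/K[0,0]; y=(uv[1]-K[1,2])/K[1,1]
    if p.get('fish'):
        r=np.hypot(x,y); d=np.array([x/r*np.sin(r),y/r*np.sin(r),np.cos(r)]) if r>1e-9 else np.array([0,0,1.])
    else: d=np.array([x,y,1.])
    o=np.array(p['orientation']); M=R.from_quat(o) if o.size==4 else R.from_matrix(o)
    return np.array(p['position']),M.apply(d)
def atz(p,uv,z):
    c,d=ray(p,uv); return c+d*(z-c[2])/d[2]
E
python3 - <<'E'
from h import *
import json,pickle
P={}
ims=[]
for n in('top','scene'):
    p,im=snap(n,n+'0.png'); P[n]=p; print(n,p)
    cv2.imwrite(f'pics/{n}0b.png',cv2.resize(im[:,:,::-1],(800,600),interpolation=cv2.INTER_CUBIC))
pickle.dump(P,open('P.pkl','wb'))
print(arm.read_state())
E
```

```text
top {'K': array([[405.59785596,   0.        , 249.66764301],
       [  0.        , 405.59785596, 193.11817347],
       [  0.        ,   0.        ,   1.        ]]), 'position': array([ 3.27579506e+02, -1.32030997e+00,  1.38387801e+03]), 'orientation': array([ 0.7145383 , -0.69575255,  0.04251171, -0.05963354])}
scene {'K': array([[427.75554843,   0.        , 256.9216892 ],
       [  0.        , 427.75554843, 194.27314746],
       [  0.        ,   0.        ,   1.        ]]), 'position': array([1589.49568969,  358.18297767, 1133.08033652]), 'orientation': array([ 0.54076692,  0.74332144, -0.31596699, -0.23496645])}
{'clock': 0.1, 'joints': array([-8.42398133e-01,  3.85469417e-01,  6.76489505e-03, -4.25474217e-04,
       -1.19402064e+00, -2.58583218e-01]), 'joint_vel': array([-0.00056977, -0.00020656,  0.00273901,  0.00058917, -0.00127885,
       -0.0004438 ]), 'joint_efforts': array([-5.57414623e-04, -3.93321562e+01,  1.88929009e+01,  4.19794187e+00,
       -2.57846725e-03, -2.77926162e-06]), 'position': array([ 282.71513354, -556.8121466 ,  230.33952231]), 'ee_rot': array([-2.32676595e-01,  9.72553666e-01,  9.43017636e-04, -2.82701656e-04]), 'contact_force': array([0.13044569, 0.06840268, 0.2485244 ]), 'wrist_torque': array([ 0.05693362, -0.04322315,  0.02443933]), 'grasp_force': 0.0, 'gripper_width': 85.36688409341518}
```

View pics/top0b.png

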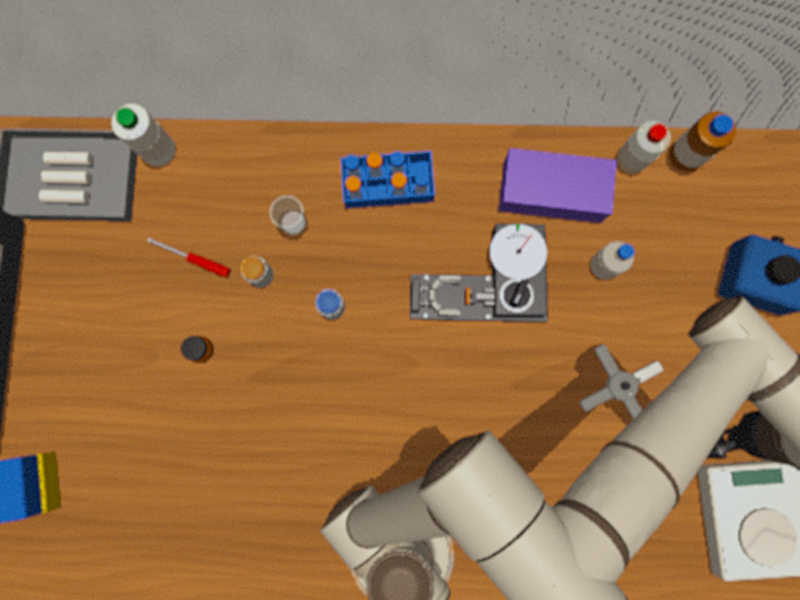

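View pics/scene0b.png

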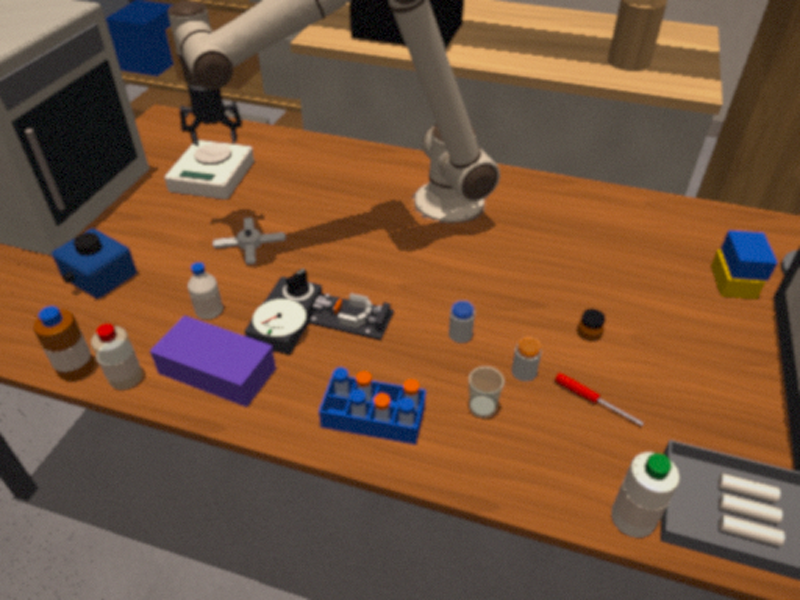

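The top view shows the blue bucket at (329,303), the orange one at (255,269), the cradle near (443,296) and the knob near (518,295), in 800-wide pixels. The fixture's axes lie close to the world's. I'll crop it.

Run:
```python
from h import *
import pickle
P=pickle.load(open('P.pkl','rb'));p=P['top']
im=cv2.imread('pics/top0.png')
c=im[135:215,195:355]; cv2.imwrite('pics/c1.png',cv2.resize(c,(800,400),interpolation=cv2.INTER_CUBIC))
s=.64
for n,uv,z in [('blue',(329,302),90),('cradle',(443,296),42),('knob',(518,295),103),('pivot',(518,252),53)]:
    print(n,atz(p,(uv[0]*s,uv[1]*s),z).round(1))
p=P['scene']
for n,uv,z in [('blue',(462,311),90),('knob',(300,278),103),('pivot',(280,319),53)]:
    print(n,atz(p,(uv[0]*s,uv[1]*s),z).round(1))
```

```text
blue [511.9 159.1  90. ]
cradle [537.8 -78.8  42. ]
knob [ 534.1 -227.7  103. ]
pivot [ 635.2 -236.6   53. ]
blue [525.4 168.3  90. ]
knob [ 549.4 -213.8  103. ]
pivot [ 642.9 -227.1   53. ]
```

View pics/c1.png

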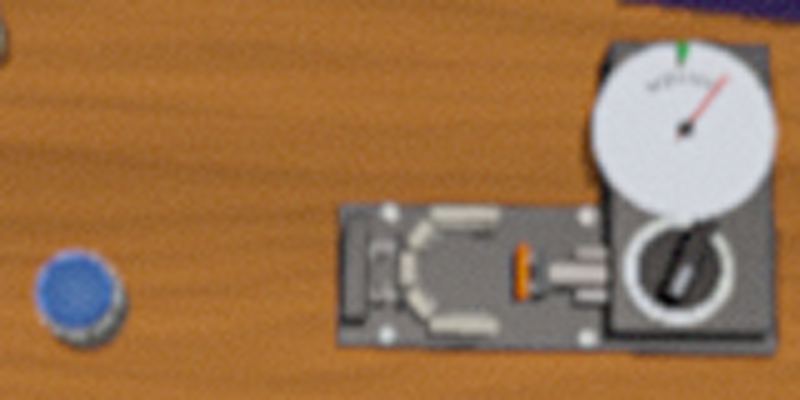

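The crop shows: cheeks at (465,217) and (465,323), so the nest is near (465,270); knob about (680,272), its bar tilted; dial pivot (685,128); needle tip (726,77); green tab (682,50). I'll move toward the fixture and look with the wrist camera.

```bash
python3 -m handwheel '[{"x":0.13,"y":0.21,"z":0.03,"az":0.088},{"x":0.13,"y":0.21,"z":0.03,"az":0.088},{"x":0.13,"y":0.21,"z":0.03,"az":0.088},{"x":0.13,"y":0.21,"z":0.03,"az":0.088},{"x":0.13,"y":0.21,"z":0.03,"az":0.088},{"x":0.13,"y":0.21,"z":0.03,"az":0.088},{"x":0.13,"y":0.21,"z":0.03,"az":0.088},{"x":0.13,"y":0.21,"z":0.03,"az":0.088}]' 1
python3 -m handwheel '[{"y":0.2},{"y":0.2},{"y":0.1},{},{},{},{},{}]'
python3 - <<'E'
from h import *
import pickle
p,im=snap('wrist','w1.png'); p['fish']=1; pickle.dump(p,open('w1.pkl','wb'))
cv2.imwrite('pics/w1b.png',cv2.resize(im[:,:,::-1],(800,600),interpolation=cv2.INTER_CUBIC))
s=arm.read_state();print(p,s['clock'],s['position'],s['ee_rot'],s['joints'])
E
```

```text
{'K': array([[297.31863964,   0.        , 255.28890622],
       [  0.        , 297.31863964, 196.07146482],
       [  0.        ,   0.        ,   1.        ]]), 'position': array([ 219.24739617, -589.08982221,  373.77497907]), 'orientation': array([0.51833397, 0.84302367, 0.12282146, 0.07453771]), 'fish': 1} 0.15 [ 282.74963998 -556.91356872  230.50241925] [-2.32667951e-01  9.72555892e-01  7.74175418e-04 -2.50830675e-04] [-8.42416080e-01  3.85369274e-01  6.98427565e-03 -3.13774438e-04
 -1.19401257e+00 -2.58624362e-01]invalid input at $[0]: expected keys x, y, z, ax, ay, az
invalid input at $[0]: expected keys x, y, z, ax, ay, az
```

View pics/w1b.png

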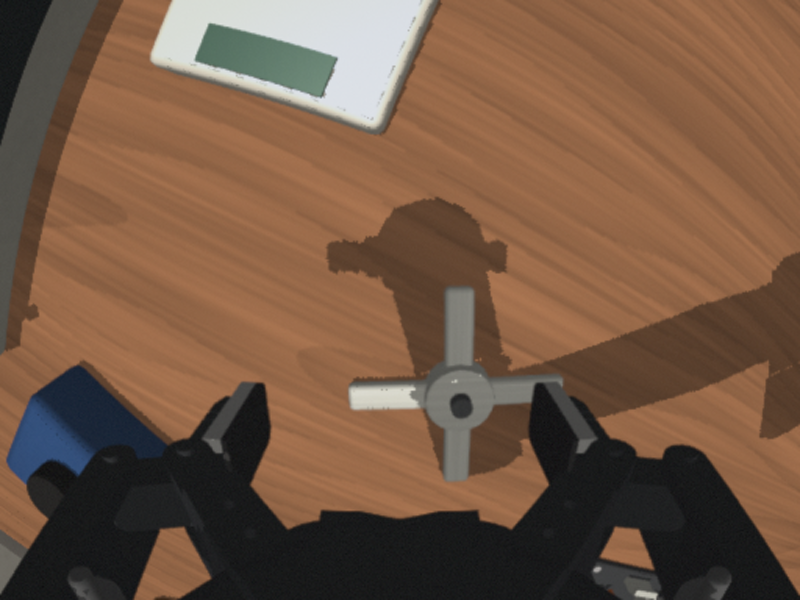

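All six keys are required, so nothing moved. The wrist view shows only the rotor cross under the gripper; the camera sits 71 mm to the tool's +x. I'll repeat with full rows.

```bash
python3 -m handwheel '[{"x":0.13,"y":0.21,"z":0.02,"ax":0,"ay":0,"az":0.088},{"x":0.13,"y":0.21,"z":0.02,"ax":0,"ay":0,"az":0.088},{"x":0.13,"y":0.21,"z":0.02,"ax":0,"ay":0,"az":0.088},{"x":0.13,"y":0.21,"z":0.02,"ax":0,"ay":0,"az":0.088},{"x":0.13,"y":0.21,"z":0.02,"ax":0,"ay":0,"az":0.088},{"x":0.13,"y":0.21,"z":0.02,"ax":0,"ay":0,"az":0.088},{"x":0.13,"y":0.21,"z":0.02,"ax":0,"ay":0,"az":0.088},{"x":0.13,"y":0.21,"z":0.02,"ax":0,"ay":0,"az":0.088}]' 1
python3 -m handwheel '[{"x":0.1,"y":0.22,"z":0,"ax":0,"ay":0,"az":0},{"x":0.1,"y":0.22,"z":0,"ax":0,"ay":0,"az":0},{"x":0.05,"y":0.22,"z":0,"ax":0,"ay":0,"az":0},{"x":0,"y":0.1,"z":0,"ax":0,"ay":0,"az":0},{"x":0,"y":0,"z":0,"ax":0,"ay":0,"az":0},{"x":0,"y":0,"z":0,"ax":0,"ay":0,"az":0},{"x":0,"y":0,"z":0,"ax":0,"ay":0,"az":0},{"x":0,"y":0,"z":0,"ax":0,"ay":0,"az":0}]'
python3 - <<'E'
from h import *
import pickle
p,im=snap('wrist','w2.png'); p['fish']=1; pickle.dump(p,open('w2.pkl','wb'))
cv2.imwrite('pics/w2b.png',cv2.resize(im[:,:,::-1],(800,600),interpolation=cv2.INTER_CUBIC))
s=arm.read_state();print(p,s['clock'],s['position'],s['ee_rot'],s['joints'])
E
```

```text
clock: 0.95
position: [491.5, -219.3, 263.4]
ee_rot: [0.711, -0.703, -0.0, -0.0]
contact_force: [0.2, -0.7, -0.2]
gripper_width: 85.6
grasp_force: 0.0
clock: 1.75
position: [540.7, -70.4, 263.3]
ee_rot: [0.708, -0.706, -0.0, 0.0]
contact_force: [-0.7, 0.6, 0.6]
gripper_width: 85.5
grasp_force: 0.0
{'K': array([[297.31863964,   0.        , 255.28890622],
       [  0.        , 297.31863964, 196.07146482],
       [  0.        ,   0.        ,   1.        ]]), 'position': array([ 541.98309487, -142.05077106,  406.72801686]), 'orientation': array([-9.49252061e-04,  9.89627415e-01,  1.43654394e-01, -3.04403165e-04]), 'fish': 1} 1.8 [540.7425261  -70.31648757 263.30983335] [ 7.08210167e-01 -7.06001670e-01 -1.33250125e-05  3.45043678e-05] [ 1.68116864e-01  2.27020953e-01 -1.36551169e-01  1.96047179e-05
 -1.20729588e+00 -1.65000548e-01]
```

View pics/w2b.png

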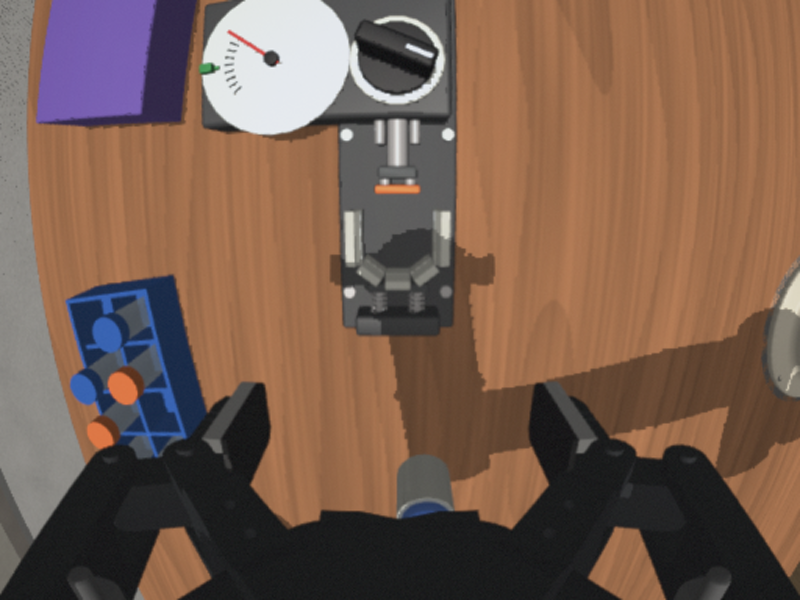

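The wrist view shows the whole fixture: cheeks at u 353 and 443 (v 210–265), bolts at (346,134), (448,134), (349,292) and (446,292), orange jaw at (398,187), knob disc (397,58), pivot (271,58), needle tip (229,32), tab (208,68). The bucket base is near (424,465).

```bash
python3 - <<'E'
from h import *
import pickle
p=pickle.load(open('w2.pkl','rb'));s=.64
for n,u,v,z in [('chL',353,238,42),('chR',443,238,42),('chLin',362,212,42),('chRin',434,212,42),('anvilin',398,269,42),('jaw top',398,191,41),('b1',346,134,12),('b2',448,134,12),('b3',349,292,12),('b4',446,292,12),('disc',397,59,66),('pivot',271,58,55),('tip',229,32,55),('tab',208,68,55),('barA',361,36,103),('barB',437,62,103),('barC',374,21,103),('barD',427,74,103),('bk_rimL',397,465,74),('bk_rimR',453,465,74),('bkcap',425,508,90)]:
    print(n,atz(p,(u*s,v*s),z).round(1))
E
python3 - <<'E'
import cv2
im=cv2.imread('pics/w2.png')
a=cv2.resize(im[0:90,120:300],(800,400),interpolation=cv2.INTER_CUBIC)
b=cv2.resize(im[120:220,205:310],(210*1,200),interpolation=cv2.INTER_CUBIC)
c=cv2.copyMakeBorder(b,0,0,0,590,cv2.BORDER_CONSTANT)
c[:,220:420]=cv2.resize(im[280:340,240:300],(200,200),interpolation=cv2.INTER_CUBIC)
cv2.imwrite('pics/c2.png',cv2.vconcat([a,c]))
E
```

```text
chL [578.1 -90.3  42. ]
chR [506.8 -90.5  42. ]
chLin [ 570.7 -111.    42. ]
chRin [ 514.3 -111.1   42. ]
anvilin [542.4 -65.1  42. ]
jaw top [ 542.5 -127.4   41. ]
b1 [ 586.2 -175.3   12. ]
b2 [ 500.9 -175.4   12. ]
b3 [585.6 -38.1  12. ]
b4 [500.1 -38.3  12. ]
disc [ 543.4 -226.9   66. ]
pivot [ 639.6 -235.2   55. ]
tip [ 675.1 -261.5   55. ]
tab [ 692.2 -233.    55. ]
barA [ 566.6 -234.3  103. ]
barB [ 517.5 -216.   103. ]
barC [ 558.2 -244.9  103. ]
barD [ 524.  -207.6  103. ]
bk_rimL [543.  100.4  74. ]
bk_rimR [494.1 101.1  74. ]
bkcap [518.3 137.3  90. ]
```

View pics/c2.png

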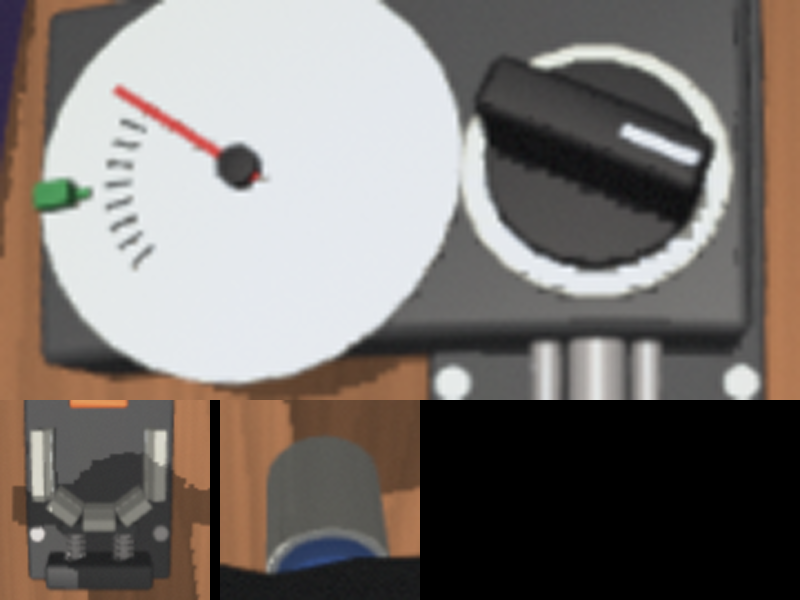

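The dial geometry checks out: tip 44 mm from the pivot, mark about 31 mm along the arc. Next I'll move towards the bucket and take a wrist look at it.

```bash
python3 -m handwheel '[{"x":-0.04,"y":0.2,"z":0,"ax":0,"ay":0,"az":0},{"x":-0.04,"y":0.2,"z":0,"ax":0,"ay":0,"az":0},{"x":-0.04,"y":0.2,"z":0,"ax":0,"ay":0,"az":0},{"x":0,"y":0,"z":0,"ax":0,"ay":0,"az":0},{"x":0,"y":0,"z":0,"ax":0,"ay":0,"az":0},{"x":0,"y":0,"z":0,"ax":0,"ay":0,"az":0},{"x":0,"y":0,"z":0,"ax":0,"ay":0,"az":0},{"x":0,"y":0,"z":0,"ax":0,"ay":0,"az":0}]'
python3 - <<'E'
from h import *
import pickle
w=pickle.load(open('w2.pkl','rb'))
g=lambda u,v:(120+u/4.4444,v/4.4444)
for n,u,v,z in [('ring',600,170,52),('disc',597,163,60),('pivot',240,167,55),('tip',117,90,55),('tabtip',90,192,55),('bar1',490,82,103),('bar2',705,170,103)]: print(n,atz(w,g(u,v),z).round(1))
print('base near',atz(w,(270.9,291.1),0))
p,im=snap('wrist','w3.png'); p['fish']=1; pickle.dump(p,open('w3.pkl','wb'))
s=arm.read_state();print(p['position'],s['clock'],s['position'],s['ee_rot'])
cv2.imwrite('pics/w3b.png',cv2.resize(im[120:300,150:390,::-1],(800,600),interpolation=cv2.INTER_CUBIC))
E
```

```text
clock: 2.6
position: [517.1, 49.8, 263.2]
ee_rot: [0.708, -0.706, -0.0, 0.0]
contact_force: [-0.4, 0.2, -0.6]
gripper_width: 85.4
grasp_force: 0.0
ring [ 542.4 -229.8   52. ]
disc [ 543.1 -229.8   60. ]
pivot [ 638.9 -234.5   55. ]
tip [ 675.4 -261.8   55. ]
tabtip [ 682.5 -232.2   55. ]
bar1 [ 567.4 -239.4  103. ]
bar2 [ 518.6 -217.6  103. ]
base near [515.68782635 141.09351185   0.        ]
[518.3495427  -21.93386282 406.67591208] 2.65 [517.08235107  49.88614799 263.24464218] [ 7.08267294e-01 -7.05944356e-01 -2.16819534e-05  6.94613421e-05]
```

View pics/w3b.png

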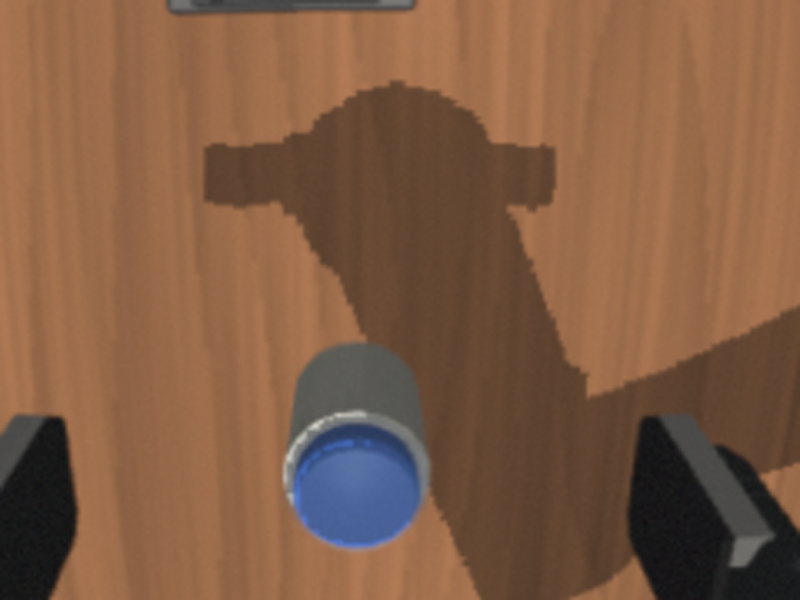

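The blue bucket is clear in this crop: rim left (285,472), right (430,474), near rim (357,412), near base edge (357,343).

Run:
```python
from h import *
import pickle
w=pickle.load(open('w3.pkl','rb'))
g=lambda u,v:(150+u/3.3333,120+v/3.3333)
for n,u,v,z in [('rimL',285,472,74),('rimR',430,474,74),('near rim +28',357,412,74),('base near +28',357,343,0)]: print(n,atz(w,g(u,v),z).round(1))
```

```text
rimL [543.1 163.8  74. ]
rimR [487.6 164.6  74. ]
near rim +28 [515.7 138.   74. ]
base near +28 [515.2 139.8   0. ]
```

Bucket centre is about (515.5, 166.5). Going over it and down, gripper open.

```bash
python3 -m handwheel '[{"x":-0.008,"y":0.19,"z":0,"ax":0,"ay":0,"az":0},{"x":0,"y":0.19,"z":0,"ax":0,"ay":0,"az":0},{"x":0,"y":0.2,"z":-0.05,"ax":0,"ay":0,"az":0},{"x":0,"y":0,"z":-0.2,"ax":0,"ay":0,"az":0},{"x":0,"y":0,"z":-0.2,"ax":0,"ay":0,"az":0},{"x":0,"y":0,"z":-0.2,"ax":0,"ay":0,"az":0},{"x":0,"y":0,"z":-0.1,"ax":0,"ay":0,"az":0},{"x":0,"y":0,"z":0,"ax":0,"ay":0,"az":0}]' 1
python3 -m handwheel '[{"x":0,"y":0,"z":-0.1,"ax":0,"ay":0,"az":0},{"x":0,"y":0,"z":-0.1,"ax":0,"ay":0,"az":0},{"x":0,"y":0,"z":-0.1,"ax":0,"ay":0,"az":0},{"x":0,"y":0,"z":-0.08,"ax":0,"ay":0,"az":0},{"x":0,"y":0,"z":0,"ax":0,"ay":0,"az":0},{"x":0,"y":0,"z":0,"ax":0,"ay":0,"az":0},{"x":0,"y":0,"z":0,"ax":0,"ay":0,"az":0},{"x":0,"y":0,"z":0,"ax":0,"ay":0,"az":0}]' 0.42
```

```text
clock: 3.45
position: [513.5, 165.2, 110.0]
ee_rot: [0.708, -0.706, -0.001, 0.004]
contact_force: [0.5, -0.2, -0.7]
gripper_width: 85.6
grasp_force: 0.0
clock: 4.25
position: [516.2, 167.2, 38.7]
ee_rot: [0.709, -0.705, 0.0, -0.001]
contact_force: [-0.0, 0.6, 0.2]
gripper_width: 60.4
grasp_force: 0.0
```

```bash
python3 -m handwheel '[{"x":0,"y":0,"z":0,"ax":0,"ay":0,"az":0},{"x":0,"y":0,"z":0,"ax":0,"ay":0,"az":0},{"x":0,"y":0,"z":0,"ax":0,"ay":0,"az":0},{"x":0,"y":0,"z":0,"ax":0,"ay":0,"az":0},{"x":0,"y":0,"z":0,"ax":0,"ay":0,"az":0},{"x":0,"y":0,"z":0,"ax":0,"ay":0,"az":0},{"x":0,"y":0,"z":0,"ax":0,"ay":0,"az":0},{"x":0,"y":0,"z":0,"ax":0,"ay":0,"az":0}]' 0.3
```

```text
clock: 5.05
position: [515.4, 167.0, 38.3]
ee_rot: [0.709, -0.705, 0.0, -0.0]
contact_force: [-2.5, 0.7, 6.9]
gripper_width: 55.5
grasp_force: 8.6
```

```bash
python3 -m handwheel '[{"x":0,"y":0,"z":0,"ax":0,"ay":0,"az":0},{"x":0,"y":0,"z":0,"ax":0,"ay":0,"az":0},{"x":0,"y":0,"z":0,"ax":0,"ay":0,"az":0},{"x":0,"y":0,"z":0,"ax":0,"ay":0,"az":0},{"x":0,"y":0,"z":0,"ax":0,"ay":0,"az":0},{"x":0,"y":0,"z":0,"ax":0,"ay":0,"az":0},{"x":0,"y":0,"z":0,"ax":0,"ay":0,"az":0},{"x":0,"y":0,"z":0,"ax":0,"ay":0,"az":0}]' 0.275
```

```text
clock: 5.85
position: [515.5, 166.9, 38.5]
ee_rot: [0.709, -0.705, 0.0, -0.0]
contact_force: [-2.9, -0.4, 6.7]
gripper_width: 55.3
grasp_force: 34.0
```

```bash
python3 -m handwheel '[{"x":0,"y":0,"z":0,"ax":0,"ay":0,"az":0},{"x":0,"y":0,"z":0,"ax":0,"ay":0,"az":0},{"x":0,"y":0,"z":0.03,"ax":0,"ay":0,"az":0},{"x":0,"y":0,"z":0.07,"ax":0,"ay":0,"az":0},{"x":0,"y":0,"z":0.1,"ax":0,"ay":0,"az":0},{"x":0,"y":0,"z":0.1,"ax":0,"ay":0,"az":0},{"x":0,"y":0,"z":0.1,"ax":0,"ay":0,"az":0},{"x":0,"y":0,"z":0,"ax":0,"ay":0,"az":0}]' 0.287
```

```text
clock: 6.65
position: [516.8, 167.6, 119.6]
ee_rot: [0.709, -0.705, 0.001, -0.003]
contact_force: [1.0, -0.4, -3.7]
gripper_width: 55.1
grasp_force: 33.1
```

```bash
python3 -m handwheel '[{"x":0,"y":-0.06,"z":0,"ax":0,"ay":0,"az":0},{"x":0.02,"y":-0.12,"z":0,"ax":0,"ay":0,"az":0},{"x":0.03,"y":-0.18,"z":0,"ax":0,"ay":0,"az":0},{"x":0.03,"y":-0.2,"z":0,"ax":0,"ay":0,"az":0},{"x":0.03,"y":-0.2,"z":0,"ax":0,"ay":0,"az":0},{"x":0.02,"y":-0.2,"z":0,"ax":0,"ay":0,"az":0},{"x":0.005,"y":-0.18,"z":0,"ax":0,"ay":0,"az":0},{"x":0,"y":-0.1,"z":0,"ax":0,"ay":0,"az":0}]' 0.291
python3 -m handwheel '[{"x":0,"y":-0.05,"z":0,"ax":0,"ay":0,"az":0},{"x":0,"y":0,"z":-0.03,"ax":0,"ay":0,"az":0},{"x":0,"y":0,"z":-0.05,"ax":0,"ay":0,"az":0},{"x":0,"y":0,"z":-0.05,"ax":0,"ay":0,"az":0},{"x":0,"y":0,"z":-0.03,"ax":0,"ay":0,"az":0},{"x":0,"y":0,"z":0,"ax":0,"ay":0,"az":0},{"x":0,"y":0,"z":0,"ax":0,"ay":0,"az":0},{"x":0,"y":0,"z":0,"ax":0,"ay":0,"az":0}]'
python3 - <<'E'
from h import *
import pickle
p,im=snap('wrist','w4.png'); p['fish']=1; pickle.dump(p,open('w4.pkl','wb'))
s=arm.read_state();print(p['position'],s['clock'],s['position'],s['ee_rot'])
cv2.imwrite('pics/w4b.png',cv2.resize(im[:,:,::-1],(800,600),interpolation=cv2.INTER_CUBIC))
E
```

```text
clock: 7.45
position: [540.4, -84.4, 115.1]
ee_rot: [0.708, -0.707, -0.002, 0.002]
contact_force: [-0.4, -0.0, -2.8]
gripper_width: 55.3
grasp_force: 26.6
clock: 8.25
position: [542.8, -91.0, 85.7]
ee_rot: [0.709, -0.705, 0.0, -0.0]
contact_force: [0.2, -0.1, -3.0]
gripper_width: 55.2
grasp_force: 26.6
[ 544.07439088 -162.66106269  229.1437811 ] 8.3 [542.75638036 -91.04794049  85.77547757] [ 7.08939393e-01 -7.05269199e-01  3.61192259e-04 -4.04517484e-04]
```

View pics/w4b.png

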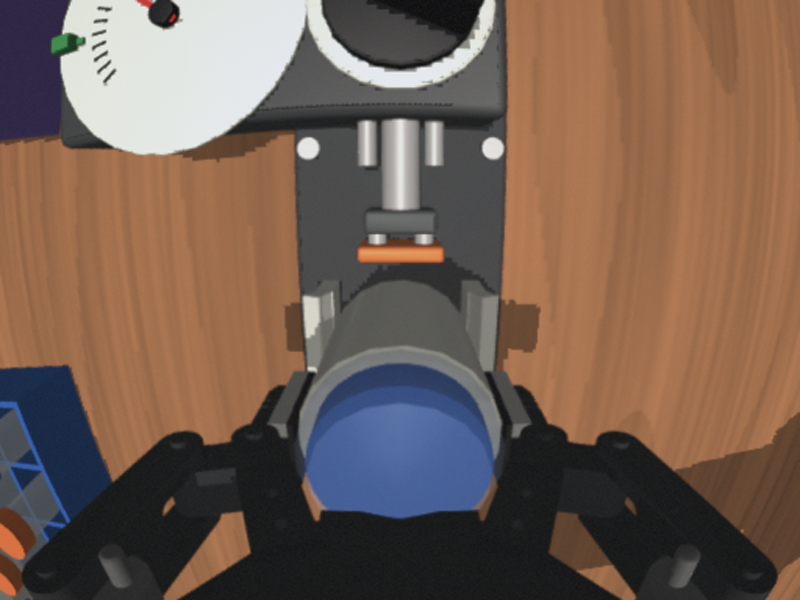

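The bucket is centred in x between the cheeks (inner edges 340 and 462, bucket axis 400). Its near base edge is at (400,281); I'll check y.

Run:
```python
from h import *
import pickle
w=pickle.load(open('w4.pkl','rb'));s=.64
for n,u,v,z in [('base near',400,281,47.5),('rim near',400,347,121.5),('b1',308,148,12),('b2',492,148,12),('jawtopfront',400,246,41),('chL inner top',340,282,42),('chR',462,282,42)]: print(n,atz(w,(u*s,v*s),z).round(1))
```

```text
base near [ 543.6 -119.4   47.5]
rim near [ 543.7 -120.2  121.5]
b1 [ 586.5 -174.8   12. ]
b2 [ 501.  -175.3   12. ]
jawtopfront [ 543.6 -132.6   41. ]
chL inner top [ 568.5 -117.6   42. ]
chR [ 517.7 -117.9   42. ]
```

Bucket axis is at (543.6, −91.7) against a nest of (543.7, −89.7), safely clear of the anvil. Lowering.

```bash
python3 -m handwheel '[{"x":0,"y":0.003,"z":-0.02,"ax":0,"ay":0,"az":0},{"x":0,"y":0,"z":-0.03,"ax":0,"ay":0,"az":0},{"x":0,"y":0,"z":-0.03,"ax":0,"ay":0,"az":0},{"x":0,"y":0,"z":-0.03,"ax":0,"ay":0,"az":0},{"x":0,"y":0,"z":-0.025,"ax":0,"ay":0,"az":0},{"x":0,"y":0,"z":-0.015,"ax":0,"ay":0,"az":0},{"x":0,"y":0,"z":-0.01,"ax":0,"ay":0,"az":0},{"x":0,"y":0,"z":0,"ax":0,"ay":0,"az":0}]'
python3 -m handwheel '[{"x":0,"y":0,"z":-0.005,"ax":0,"ay":0,"az":0},{"x":0,"y":0,"z":-0.004,"ax":0,"ay":0,"az":0},{"x":0,"y":0,"z":-0.003,"ax":0,"ay":0,"az":0},{"x":0,"y":0,"z":-0.002,"ax":0,"ay":0,"az":0},{"x":0,"y":0,"z":0,"ax":0,"ay":0,"az":0},{"x":0,"y":0,"z":0,"ax":0,"ay":0,"az":0},{"x":0,"y":0,"z":0,"ax":0,"ay":0,"az":0},{"x":0,"y":0,"z":0,"ax":0,"ay":0,"az":0}]'
```

```text
clock: 9.1
position: [542.3, -90.7, 53.0]
ee_rot: [0.709, -0.705, -0.0, 0.0]
contact_force: [-0.4, 0.2, -3.2]
gripper_width: 55.0
grasp_force: 26.6
clock: 9.9
position: [542.4, -90.6, 50.6]
ee_rot: [0.709, -0.705, 0.0, -0.0]
contact_force: [-0.2, 0.3, -3.0]
gripper_width: 55.3
grasp_force: 26.6
```

Still hanging (−3 N); go on in small steps.

```bash
python3 -m handwheel '[{"x":0,"y":0,"z":-0.003,"ax":0,"ay":0,"az":0},{"x":0,"y":0,"z":-0.002,"ax":0,"ay":0,"az":0},{"x":0,"y":0,"z":0,"ax":0,"ay":0,"az":0},{"x":0,"y":0,"z":0,"ax":0,"ay":0,"az":0},{"x":0,"y":0,"z":0,"ax":0,"ay":0,"az":0},{"x":0,"y":0,"z":0,"ax":0,"ay":0,"az":0},{"x":0,"y":0,"z":0,"ax":0,"ay":0,"az":0},{"x":0,"y":0,"z":0,"ax":0,"ay":0,"az":0}]'
```

```text
clock: 10.7
position: [542.4, -90.7, 50.5]
ee_rot: [0.709, -0.705, 0.0, -0.0]
contact_force: [-3.3, -0.3, 6.1]
gripper_width: 55.0
grasp_force: 27.1
```

It touches the floor at 12 mm as expected. Releasing, lifting, and taking a look.

```bash
python3 -m handwheel '[{"x":0,"y":0,"z":0.003,"ax":0,"ay":0,"az":0},{"x":0,"y":0,"z":0,"ax":0,"ay":0,"az":0},{"x":0,"y":0,"z":0,"ax":0,"ay":0,"az":0},{"x":0,"y":0,"z":0,"ax":0,"ay":0,"az":0},{"x":0,"y":0,"z":0,"ax":0,"ay":0,"az":0},{"x":0,"y":0,"z":0.05,"ax":0,"ay":0,"az":0},{"x":0,"y":0,"z":0.1,"ax":0,"ay":0,"az":0},{"x":0,"y":0,"z":0.15,"ax":0,"ay":0,"az":0}]' 0.65
python3 -m handwheel '[{"x":0,"y":0,"z":0.2,"ax":0,"ay":0,"az":0},{"x":0,"y":0,"z":0.2,"ax":0,"ay":0,"az":0},{"x":0,"y":0.2,"z":0.1,"ax":0,"ay":0,"az":0},{"x":0,"y":0.15,"z":0.1,"ax":0,"ay":0,"az":0},{"x":0,"y":0,"z":0,"ax":0,"ay":0,"az":0},{"x":0,"y":0,"z":0,"ax":0,"ay":0,"az":0},{"x":0,"y":0,"z":0,"ax":0,"ay":0,"az":0},{"x":0,"y":0,"z":0,"ax":0,"ay":0,"az":0}]'
python3 - <<'E'
from h import *
import pickle
p,im=snap('wrist','w5.png'); p['fish']=1; pickle.dump(p,open('w5.pkl','wb'))
s=arm.read_state();print(p['position'],s['clock'],s['position'],s['ee_rot'],s['joints'])
cv2.imwrite('pics/w5b.png',cv2.resize(im[:280,100:400,::-1],(640,600),interpolation=cv2.INTER_CUBIC))
w=pickle.load(open('w2.pkl','rb'))
g=lambda u,v:(120+u/4.4444,v/4.4444)
for a,b in [((505,58),(712,140)),((622,130),(698,158)),((480,105),(693,190))]:
    d=atz(w,g(*b),103)-atz(w,g(*a),103); print(atz(w,g(*a),103),atz(w,g(*b),103),np.degrees(np.arctan2(d[1],d[0])))
E
```

```text
clock: 11.5
position: [541.3, -90.7, 109.9]
ee_rot: [0.709, -0.705, -0.001, 0.001]
contact_force: [0.9, 0.3, 0.5]
gripper_width: 70.8
grasp_force: 0.0
clock: 12.3
position: [541.8, -21.5, 229.2]
ee_rot: [0.708, -0.706, -0.001, 0.001]
contact_force: [-0.3, -0.4, 1.0]
gripper_width: 70.5
grasp_force: 0.0
[543.33925455 -93.14514992 372.62860255] 12.35 [541.87539491 -21.49113626 229.20250301] [ 7.08377141e-01 -7.05833404e-01 -5.39660469e-04  8.60749611e-04] [ 2.59432735e-01  2.46905653e-01 -1.97802780e-01 -7.24996469e-05
 -1.12811871e+00 -2.55804221e-01]
[ 564.04658165 -245.45541077  103.        ] [ 516.94185062 -224.99618798  103.        ] 156.52301747241438
[ 537.35922258 -227.04314096  103.        ] [ 520.14274103 -220.45970666  103.        ] 159.07357633679118
[ 569.64004088 -233.69790691  103.        ] [ 521.29560559 -212.61953333  103.        ] 156.44259935210735
```

View pics/w5b.png

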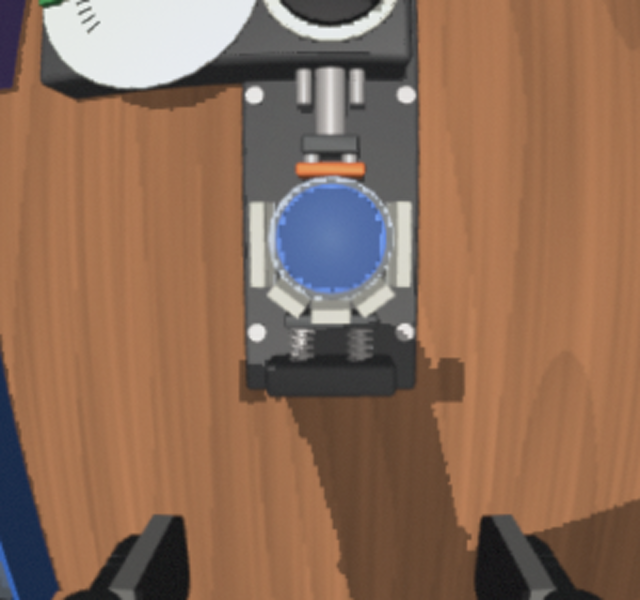

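The bucket stands upright in the cradle, its rim centred between the cheeks (331,238) and near the jaw. The bar lies at −22.5° about the axis (543, −229). Going to the knob.

```bash
python3 -m handwheel '[{"x":0,"y":-0.13,"z":0,"ax":0,"ay":0,"az":0.0935},{"x":0,"y":-0.13,"z":0,"ax":0,"ay":0,"az":0.0935},{"x":0,"y":-0.13,"z":0,"ax":0,"ay":0,"az":0.0935},{"x":0,"y":-0.13,"z":0,"ax":0,"ay":0,"az":0.0935},{"x":0.002,"y":-0.13,"z":0,"ax":0,"ay":0,"az":0.0935},{"x":0.002,"y":-0.13,"z":0,"ax":0,"ay":0,"az":0.0935},{"x":0,"y":-0.13,"z":-0.05,"ax":0,"ay":0,"az":0.0935},{"x":0,"y":-0.13,"z":-0.1,"ax":0,"ay":0,"az":0.0935}]' 0.3
python3 -m handwheel '[{"x":0,"y":0,"z":-0.15,"ax":0,"ay":0,"az":0},{"x":0,"y":0,"z":-0.1,"ax":0,"ay":0,"az":0},{"x":0,"y":0,"z":0,"ax":0,"ay":0,"az":0},{"x":0,"y":0,"z":0,"ax":0,"ay":0,"az":0},{"x":0,"y":0,"z":0,"ax":0,"ay":0,"az":0},{"x":0,"y":0,"z":0,"ax":0,"ay":0,"az":0},{"x":0,"y":0,"z":0,"ax":0,"ay":0,"az":0},{"x":0,"y":0,"z":0,"ax":0,"ay":0,"az":0}]'
python3 -c "
from bench import arm
s=arm.read_state();print(s['position'],s['ee_rot'],s['joints'])"
```

```text
clock: 13.15
position: [543.7, -230.7, 200.8]
ee_rot: [0.981, -0.192, 0.001, 0.0]
contact_force: [0.7, 0.5, 0.1]
gripper_width: 55.4
grasp_force: 0.0
clock: 13.95
position: [543.4, -228.6, 150.8]
ee_rot: [0.981, -0.194, 0.001, -0.0]
contact_force: [0.5, -0.6, -0.8]
gripper_width: 55.4
grasp_force: 0.0
[ 543.44966257 -228.55129201  150.83272556] [ 9.80978561e-01 -1.94115013e-01  6.51338979e-04 -2.88226601e-05] [-1.23595698e-01  3.92626751e-01 -1.95421186e-01  4.31882212e-05
 -9.81444932e-01  1.30365751e+00]
```

```bash
python3 -m handwheel '[{"x":0,"y":0,"z":-0.1,"ax":0,"ay":0,"az":0},{"x":0,"y":0,"z":-0.1,"ax":0,"ay":0,"az":0},{"x":0,"y":0,"z":-0.1,"ax":0,"ay":0,"az":0},{"x":0,"y":0,"z":-0.084,"ax":0,"ay":0,"az":0},{"x":0,"y":-0.003,"z":0,"ax":0,"ay":0,"az":0},{"x":0,"y":0,"z":0,"ax":0,"ay":0,"az":0},{"x":0,"y":0,"z":0,"ax":0,"ay":0,"az":0},{"x":0,"y":0,"z":0,"ax":0,"ay":0,"az":0}]' 0.1
python3 -m handwheel '[{"x":0,"y":0,"z":0,"ax":0,"ay":0,"az":0},{"x":0,"y":0,"z":0,"ax":0,"ay":0,"az":0},{"x":0,"y":0,"z":0,"ax":0,"ay":0,"az":0},{"x":0,"y":0,"z":0,"ax":0,"ay":0,"az":0},{"x":0,"y":0,"z":0,"ax":0,"ay":0,"az":0},{"x":0,"y":0,"z":0,"ax":0,"ay":0,"az":0},{"x":0,"y":0,"z":0,"ax":0,"ay":0,"az":0},{"x":0,"y":0,"z":0,"ax":0,"ay":0,"az":0}]' -0.7
cat > n.py <<'E'
from h import *
import pickle,sys
# needle angle by red pixels projected to the dial plane, relative to the pivot
C=np.array([639.2,-234.7])
def meas(n,z=55):
    p=arm.camera_params(n); p['fish']=n=='wrist'; im=arm.get_image(n).astype(int); cv2.imwrite('pics/n_%s_%s.png'%(n,sys.argv[1]),im[:,:,::-1])
    r,g,b=im[...,0],im[...,1],im[...,2]
    for nm,m in(('red',(r>g+50)&(r>b+50)),('green',(g>r+25)&(g>b+15))):
        ys,xs=np.nonzero(m); P=np.array([atz(p,(x,y),z)[:2]-C for x,y in zip(xs,ys)]).reshape(-1,2); rr=np.hypot(*P.T); lo,hi=(15,49) if nm=='red' else(38,64)
        k=(rr>lo)&(rr<hi); a=np.degrees(np.arctan2(P[k,1],P[k,0]))
        print(n,nm,k.sum(),'ang',np.median(a).round(1) if k.sum() else None,'far',rr[k].max().round(1) if k.sum() else None, np.round(np.degrees(np.arctan2(*P[k][rr[k]>36].mean(0)[::-1])),1) if (rr[k]>36).any() else '')
meas('wrist'); meas('scene')
s=arm.read_state(); print(s['clock'],s['wrist_torque'],s['joints'][5])
E
python3 n.py 0
```

```text
clock: 14.75
position: [543.9, -229.4, 74.6]
ee_rot: [0.981, -0.194, 0.001, -0.0]
contact_force: [-0.2, 1.1, -0.8]
gripper_width: 47.0
grasp_force: 0.0
clock: 15.55
position: [543.0, -230.3, 74.1]
ee_rot: [0.981, -0.194, 0.0, 0.001]
contact_force: [-2.0, -4.5, 4.0]
gripper_width: 15.3
grasp_force: 59.6
wrist red 303 ang -34.8 far 46.4 -35.3
wrist green 170 ang 3.5 far 58.0 3.5
scene red 0 ang None far None 
scene green 5 ang 1.7 far 49.7 1.6
15.65 [-1.21958631  0.62112284  0.07915293] 1.3048732325445385[ WARN:0@0.533] global loadsave.cpp:1063 imwrite_ Unsupported depth image for selected encoder is fallbacked to CV_8U.
```

Both needle (−35°) and tab (+3.5°) are readable by code with the knob gripped. Turning clockwise 48°.

```bash
python3 -m handwheel '[{"x":0,"y":0,"z":0,"ax":0,"ay":0,"az":-0.067},{"x":0,"y":0,"z":0,"ax":0,"ay":0,"az":-0.067},{"x":0,"y":0,"z":0,"ax":0,"ay":0,"az":-0.067},{"x":0,"y":0,"z":0,"ax":0,"ay":0,"az":-0.067},{"x":0,"y":0,"z":0,"ax":0,"ay":0,"az":-0.067},{"x":0,"y":0,"z":0,"ax":0,"ay":0,"az":-0.067},{"x":0,"y":0,"z":0,"ax":0,"ay":0,"az":-0.067},{"x":0,"y":0,"z":0,"ax":0,"ay":0,"az":-0.067}]'
python3 n.py 1 2>/dev/null
```

```text
clock: 16.45
position: [543.3, -230.1, 74.2]
ee_rot: [0.815, -0.58, 0.001, 0.0]
contact_force: [-1.9, -3.8, 3.5]
gripper_width: 14.8
grasp_force: 59.4
wrist red 231 ang -32.0 far 46.8 -33.3
wrist green 209 ang 3.6 far 63.6 3.9
scene red 0 ang None far None 
scene green 5 ang 1.7 far 49.7 1.6
16.55 [-1.37639475  0.5239926  -0.1302105 ] 0.46256263323046465
```

```bash
sed -i "s/; meas('scene')//" n.py; python3 -m handwheel '[{"x":0,"y":0,"z":0,"ax":0,"ay":0,"az":-0.04},{"x":0,"y":0,"z":0,"ax":0,"ay":0,"az":-0.04},{"x":0,"y":0,"z":0,"ax":0,"ay":0,"az":-0.04},{"x":0,"y":0,"z":0,"ax":0,"ay":0,"az":-0.04},{"x":0,"y":0,"z":0,"ax":0,"ay":0,"az":-0.04},{"x":0,"y":0,"z":0,"ax":0,"ay":0,"az":-0.04},{"x":0,"y":0,"z":0,"ax":0,"ay":0,"az":0},{"x":0,"y":0,"z":0,"ax":0,"ay":0,"az":0}]'
python3 n.py 2 2>/dev/null
```

```text
clock: 17.35
position: [543.4, -230.1, 74.1]
ee_rot: [-0.694, 0.72, -0.001, -0.0]
contact_force: [-1.3, -4.3, 4.0]
gripper_width: 15.1
grasp_force: 59.7
wrist red 190 ang -30.9 far 47.2 -32.5
wrist green 169 ang 3.7 far 63.9 3.9
17.4 [-1.44272815  0.46047979 -0.11244515] 0.08783963828534458
```

```bash
python3 -m handwheel '[{"x":0,"y":0,"z":0,"ax":0,"ay":0,"az":-0.04},{"x":0,"y":0,"z":0,"ax":0,"ay":0,"az":-0.04},{"x":0,"y":0,"z":0,"ax":0,"ay":0,"az":-0.04},{"x":0,"y":0,"z":0,"ax":0,"ay":0,"az":-0.04},{"x":0,"y":0,"z":0,"ax":0,"ay":0,"az":-0.04},{"x":0,"y":0,"z":0,"ax":0,"ay":0,"az":0},{"x":0,"y":0,"z":0,"ax":0,"ay":0,"az":0},{"x":0,"y":0,"z":0,"ax":0,"ay":0,"az":0}]'
python3 n.py 3 2>/dev/null
```

```text
clock: 18.2
position: [543.6, -230.2, 74.1]
ee_rot: [-0.573, 0.82, -0.001, 0.0]
contact_force: [-0.7, -5.5, 3.3]
gripper_width: 15.2
grasp_force: 59.7
wrist red 162 ang -30.6 far 47.8 -32.2
wrist green 141 ang 3.4 far 63.9 3.7
18.25 [-1.5582555   0.38209808 -0.1622249 ] -0.2262812434970311
```

```bash
python3 -m handwheel '[{"x":0,"y":0,"z":0,"ax":0,"ay":0,"az":-0.04},{"x":0,"y":0,"z":0,"ax":0,"ay":0,"az":-0.04},{"x":0,"y":0,"z":0,"ax":0,"ay":0,"az":-0.04},{"x":0,"y":0,"z":0,"ax":0,"ay":0,"az":-0.04},{"x":0,"y":0,"z":0,"ax":0,"ay":0,"az":-0.04},{"x":0,"y":0,"z":0,"ax":0,"ay":0,"az":0},{"x":0,"y":0,"z":0,"ax":0,"ay":0,"az":0},{"x":0,"y":0,"z":0,"ax":0,"ay":0,"az":0}]'
python3 n.py 4 2>/dev/null
```

```text
clock: 19.05
position: [543.7, -230.3, 74.1]
ee_rot: [-0.438, 0.899, -0.001, 0.0]
contact_force: [-1.4, -5.7, 2.8]
gripper_width: 15.0
grasp_force: 59.6
wrist red 0 ang None far None 
wrist green 0 ang None far None 
19.1 [-1.67639648  0.3376941  -0.07013362] -0.5403549795322768
```

The dial is now out of view at 1.85 rad turned. I'll release, lift and swing the hand half a turn back for a fresh grasp with the camera over the dial.

```bash
python3 -m handwheel '[{"x":0,"y":0,"z":0,"ax":0,"ay":0,"az":0},{"x":0,"y":0,"z":0,"ax":0,"ay":0,"az":0},{"x":0,"y":0,"z":0,"ax":0,"ay":0,"az":0},{"x":0,"y":0,"z":0,"ax":0,"ay":0,"az":0},{"x":0,"y":0,"z":0.1,"ax":0,"ay":0,"az":0},{"x":0,"y":0,"z":0.15,"ax":0,"ay":0,"az":0},{"x":0,"y":0,"z":0.05,"ax":0,"ay":0,"az":0.08},{"x":0,"y":0,"z":0,"ax":0,"ay":0,"az":0.08}]' 0.1
python3 -m handwheel '[{"x":0,"y":0,"z":0,"ax":0,"ay":0,"az":0.09},{"x":0,"y":0,"z":0,"ax":0,"ay":0,"az":0.09},{"x":0,"y":0,"z":0,"ax":0,"ay":0,"az":0.09},{"x":0,"y":0,"z":0,"ax":0,"ay":0,"az":0.09},{"x":0,"y":0,"z":0,"ax":0,"ay":0,"az":0.09},{"x":0,"y":0,"z":0,"ax":0,"ay":0,"az":0.09},{"x":0,"y":0,"z":0,"ax":0,"ay":0,"az":0.09},{"x":0,"y":0,"z":0,"ax":0,"ay":0,"az":0.09}]'
python3 -m handwheel '[{"x":0,"y":0,"z":0,"ax":0,"ay":0,"az":0.09},{"x":0,"y":0,"z":0,"ax":0,"ay":0,"az":0.09},{"x":0,"y":0,"z":0,"ax":0,"ay":0,"az":0.09},{"x":0,"y":0,"z":0,"ax":0,"ay":0,"az":0.09},{"x":0,"y":0,"z":0,"ax":0,"ay":0,"az":0.09},{"x":0,"y":0,"z":0,"ax":0,"ay":0,"az":0},{"x":0,"y":0,"z":0,"ax":0,"ay":0,"az":0},{"x":0,"y":0,"z":0,"ax":0,"ay":0,"az":0}]'
python3 n.py 5 2>/dev/null
```

```text
clock: 19.9
position: [544.6, -229.3, 135.6]
ee_rot: [-0.548, 0.836, -0.002, 0.002]
contact_force: [-0.7, 0.1, -0.3]
gripper_width: 46.5
grasp_force: 0.0
clock: 20.7
position: [543.1, -229.0, 133.1]
ee_rot: [0.911, -0.412, -0.0, -0.0]
contact_force: [0.0, -0.3, -0.4]
gripper_width: 46.9
grasp_force: 0.0
clock: 21.5
position: [543.2, -229.2, 133.2]
ee_rot: [0.997, -0.075, -0.0, -0.0]
contact_force: [1.0, 0.2, 0.2]
gripper_width: 46.6
grasp_force: 0.0
wrist red 163 ang -16.0 far 45.9 -16.3
wrist green 174 ang 2.7 far 61.0 2.6
21.55 [ 0.0050153   0.05605321 -0.02327881] 1.5451405636501063
```

The needle is at −16.3° and the mark at about 2.6°, so about 15 mm of tip travel is left (≈15° of knob). The bar now needs +60.6° of hand yaw; turning, lowering and gripping.

```bash
python3 -m handwheel '[{"x":0,"y":0,"z":0,"ax":0,"ay":0,"az":0.09},{"x":0,"y":0,"z":0,"ax":0,"ay":0,"az":0.09},{"x":0,"y":0,"z":0,"ax":0,"ay":0,"az":0.09},{"x":0,"y":0,"z":0,"ax":0,"ay":0,"az":0.09},{"x":0,"y":0,"z":0,"ax":0,"ay":0,"az":0.09},{"x":0,"y":0,"z":0,"ax":0,"ay":0,"az":0.09},{"x":0,"y":0,"z":0,"ax":0,"ay":0,"az":0.09},{"x":0,"y":0,"z":0,"ax":0,"ay":0,"az":0.043}]'
python3 -m handwheel '[{"x":0,"y":0,"z":0,"ax":0,"ay":0,"az":0},{"x":0,"y":0,"z":0,"ax":0,"ay":0,"az":0},{"x":0,"y":0,"z":-0.07,"ax":0,"ay":0,"az":0},{"x":0,"y":0,"z":-0.09,"ax":0,"ay":0,"az":0},{"x":0,"y":0,"z":-0.09,"ax":0,"ay":0,"az":0},{"x":0,"y":0,"z":-0.045,"ax":0,"ay":0,"az":0},{"x":0,"y":0,"z":0,"ax":0,"ay":0,"az":0},{"x":0,"y":0,"z":0,"ax":0,"ay":0,"az":0}]'
python3 n.py 6 2>/dev/null
```

```text
clock: 22.35
position: [543.1, -229.3, 133.3]
ee_rot: [0.898, 0.44, 0.0, 0.0]
contact_force: [-0.2, 0.1, -0.4]
gripper_width: 46.9
grasp_force: 0.0
clock: 23.15
position: [543.6, -229.4, 74.8]
ee_rot: [0.899, 0.439, 0.0, 0.0]
contact_force: [-0.5, 0.2, -0.6]
gripper_width: 47.1
grasp_force: 0.0
wrist red 225 ang -18.5 far 48.0 -18.2
wrist green 270 ang 1.4 far 63.3 1.2
23.2 [ 0.01353729 -0.00705603 -0.03570705] 2.6033723425341733
```

```bash
python3 -m handwheel '[{"x":0,"y":0,"z":0,"ax":0,"ay":0,"az":0},{"x":0,"y":0,"z":0,"ax":0,"ay":0,"az":0},{"x":0,"y":0,"z":0,"ax":0,"ay":0,"az":0},{"x":0,"y":0,"z":0,"ax":0,"ay":0,"az":0},{"x":0,"y":0,"z":0,"ax":0,"ay":0,"az":0},{"x":0,"y":0,"z":0,"ax":0,"ay":0,"az":0},{"x":0,"y":0,"z":0,"ax":0,"ay":0,"az":0},{"x":0,"y":0,"z":0,"ax":0,"ay":0,"az":0}]' -0.7
python3 n.py 7 2>/dev/null
python3 -m handwheel '[{"x":0,"y":0,"z":0,"ax":0,"ay":0,"az":-0.03},{"x":0,"y":0,"z":0,"ax":0,"ay":0,"az":-0.03},{"x":0,"y":0,"z":0,"ax":0,"ay":0,"az":-0.03},{"x":0,"y":0,"z":0,"ax":0,"ay":0,"az":0},{"x":0,"y":0,"z":0,"ax":0,"ay":0,"az":0},{"x":0,"y":0,"z":0,"ax":0,"ay":0,"az":0},{"x":0,"y":0,"z":0,"ax":0,"ay":0,"az":0},{"x":0,"y":0,"z":0,"ax":0,"ay":0,"az":0}]'
python3 n.py 8 2>/dev/null
```

```text
clock: 24.0
position: [544.0, -229.6, 75.3]
ee_rot: [0.899, 0.439, 0.001, 0.001]
contact_force: [1.0, -1.5, 5.4]
gripper_width: 15.3
grasp_force: 60.8
wrist red 222 ang -18.5 far 47.8 -18.2
wrist green 268 ang 1.4 far 63.0 1.1
24.05 [-0.3337789  -0.05451183 -0.04687653] 2.60370440776169
clock: 24.85
position: [544.1, -229.7, 75.3]
ee_rot: [0.927, 0.374, 0.001, 0.001]
contact_force: [1.3, -1.2, 4.8]
gripper_width: 14.9
grasp_force: 60.8
wrist red 245 ang -9.4 far 47.4 -8.9
wrist green 280 ang 1.5 far 62.9 1.3
24.9 [-0.43208007 -0.12073579 -0.03308141] 2.4621630857224144
```

```bash
python3 -m handwheel '[{"x":0,"y":0,"z":0,"ax":0,"ay":0,"az":-0.03},{"x":0,"y":0,"z":0,"ax":0,"ay":0,"az":-0.03},{"x":0,"y":0,"z":0,"ax":0,"ay":0,"az":-0.015},{"x":0,"y":0,"z":0,"ax":0,"ay":0,"az":0},{"x":0,"y":0,"z":0,"ax":0,"ay":0,"az":0},{"x":0,"y":0,"z":0,"ax":0,"ay":0,"az":0},{"x":0,"y":0,"z":0,"ax":0,"ay":0,"az":0},{"x":0,"y":0,"z":0,"ax":0,"ay":0,"az":0}]'
python3 n.py 9 2>/dev/null
python3 - <<'E'
import cv2
im=cv2.imread('pics/n_wrist_9.png')
import numpy as np
b,g,r=[im[...,i].astype(int) for i in range(3)]
m=((r>g+50)&(r>b+50)&(np.arange(384)[:,None]>0))|((g>r+25)&(g>b+15))
ys,xs=np.nonzero((g>r+25)&(g>b+15)); cx,cy=int(np.median(xs)),int(np.median(ys)); print(cx,cy)
x0,y0=max(0,min(cx-60,512-160)),max(0,min(cy-60,384-120)); print(x0,y0)
cv2.imwrite('pics/c9.png',cv2.resize(im[y0:y0+120,x0:x0+160],(800,600),interpolation=cv2.INTER_CUBIC))
E
```

```text
clock: 25.7
position: [544.2, -229.8, 75.3]
ee_rot: [0.948, 0.319, 0.001, 0.001]
contact_force: [0.2, -2.5, 6.1]
gripper_width: 14.9
grasp_force: 60.8
wrist red 264 ang -1.2 far 47.5 -0.7
wrist green 280 ang 1.7 far 62.3 1.5
25.75 [-0.6065334  -0.18050854 -0.00650324] 2.3447503091218183
412 48
352 0
```

View pics/c9.png

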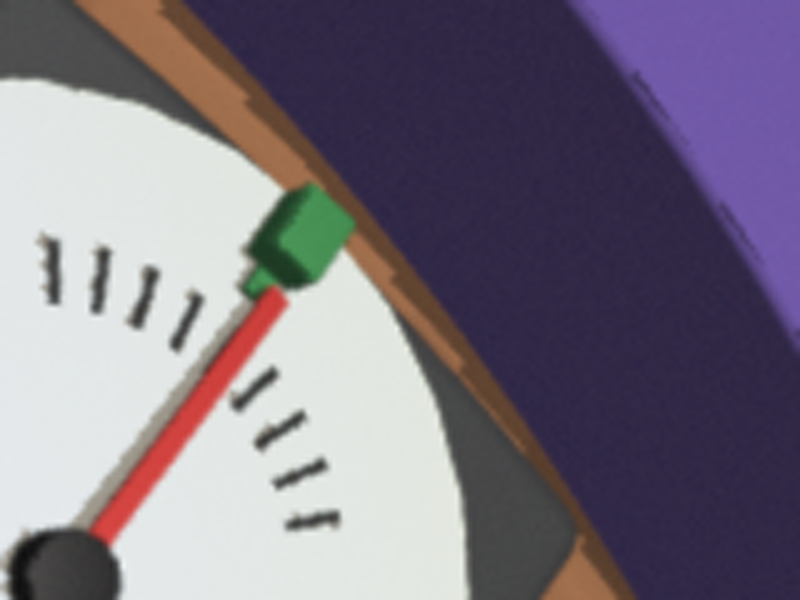

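The needle tip (278,292) is just short of the green nib, whose visible left edge is at (242,287). That leaves about 2 mm to go, which agrees with the code once parallax is allowed for. I'll turn 1.8° more, release, and measure from straight above the mark.

```bash
python3 -m handwheel '[{"x":0,"y":0,"z":0,"ax":0,"ay":0,"az":-0.01},{"x":0,"y":0,"z":0,"ax":0,"ay":0,"az":-0.01},{"x":0,"y":0,"z":0,"ax":0,"ay":0,"az":0},{"x":0,"y":0,"z":0,"ax":0,"ay":0,"az":0},{"x":0,"y":0,"z":0,"ax":0,"ay":0,"az":0},{"x":0,"y":0,"z":0,"ax":0,"ay":0,"az":0},{"x":0,"y":0,"z":0,"ax":0,"ay":0,"az":0},{"x":0,"y":0,"z":0,"ax":0,"ay":0,"az":0}]'
python3 n.py 10 2>/dev/null
python3 -m handwheel '[{"x":0,"y":0,"z":0,"ax":0,"ay":0,"az":0},{"x":0,"y":0,"z":0,"ax":0,"ay":0,"az":0},{"x":0,"y":0,"z":0,"ax":0,"ay":0,"az":0},{"x":0,"y":0,"z":0,"ax":0,"ay":0,"az":0},{"x":0,"y":0,"z":0.1,"ax":0,"ay":0,"az":0},{"x":0,"y":0,"z":0.1,"ax":0,"ay":0,"az":0},{"x":0,"y":0,"z":0.1,"ax":0,"ay":0,"az":0},{"x":0,"y":0,"z":0,"ax":0,"ay":0,"az":0}]' 0.1
python3 n.py 11 2>/dev/null
python3 -m handwheel '[{"x":0.08,"y":0,"z":0.05,"ax":0,"ay":0,"az":-0.08},{"x":0.09,"y":0,"z":0.05,"ax":0,"ay":0,"az":-0.08},{"x":0.09,"y":-0.025,"z":0,"ax":0,"ay":0,"az":-0.08},{"x":0.09,"y":0,"z":0,"ax":0,"ay":0,"az":-0.08},{"x":0,"y":0,"z":0,"ax":0,"ay":0,"az":-0.08},{"x":0,"y":0,"z":0,"ax":0,"ay":0,"az":0},{"x":0,"y":0,"z":0,"ax":0,"ay":0,"az":0},{"x":0,"y":0,"z":0,"ax":0,"ay":0,"az":0}]'
python3 n.py 12 2>/dev/null
python3 - <<'E'
from h import *
im=cv2.imread('pics/n_wrist_12.png').astype(int);p=arm.camera_params('wrist');p['fish']=1
b,g,r=im[...,0],im[...,1],im[...,2];print(p['position'])
C=np.array([639.2,-234.7])
for nm,m in(('red',(r>g+50)&(r>b+50)),('green',(g>r+20)&(g>b+12))):
    ys,xs=np.nonzero(m); P=np.array([atz(p,(x,y),55)[:2]-C for x,y in zip(xs,ys)]); rr=np.hypot(*P.T)
    for lo in range(2,64,4):
        k=(rr>=lo)&(rr<lo+4)&(P[:,0]>0)
        if k.sum()>1: print(nm,lo,k.sum(),'y mean %.2f min %.2f max %.2f'%(P[k,1].mean(),P[k,1].min(),P[k,1].max()))
E
```

```text
clock: 26.55
position: [544.3, -229.8, 75.3]
ee_rot: [0.953, 0.304, 0.001, 0.001]
contact_force: [1.5, -2.2, 5.6]
gripper_width: 14.7
grasp_force: 60.8
wrist red 274 ang 0.9 far 47.0 1.4
wrist green 265 ang 1.6 far 62.3 1.5
26.6 [-0.63006981 -0.21568124  0.07387001] 2.3135052957123317
clock: 27.4
position: [544.9, -229.6, 137.2]
ee_rot: [0.953, 0.304, 0.002, 0.002]
contact_force: [0.6, 0.5, 0.1]
gripper_width: 47.2
grasp_force: 0.0
wrist red 156 ang 1.5 far 46.2 1.9
wrist green 150 ang 1.7 far 61.2 1.6
27.45 [0.06647759 0.09137017 0.03983491] 2.3132069446875723
clock: 28.25
position: [612.5, -234.2, 153.7]
ee_rot: [1.0, -0.005, -0.001, -0.0]
contact_force: [-0.4, 0.9, -0.5]
gripper_width: 47.2
grasp_force: 0.0
wrist red 138 ang 3.5 far 44.6 3.1
wrist green 145 ang 2.7 far 59.4 2.7
28.3 [ 0.00131155 -0.02944519  0.03051088] 1.6803043513022509
[ 686.26686996 -234.16727511  297.42632361]
red 2 7 y mean 0.56 min -0.50 max 1.98
red 6 17 y mean 0.78 min -0.54 max 1.97
red 10 20 y mean 0.67 min -0.58 max 1.92
red 14 15 y mean 1.04 min 0.20 max 1.87
red 18 20 y mean 1.40 min 0.16 max 2.64
red 22 20 y mean 1.35 min 0.12 max 2.59
red 26 16 y mean 1.66 min 0.11 max 3.33
red 30 19 y mean 2.10 min 0.84 max 3.32
red 34 19 y mean 2.10 min 0.80 max 3.27
red 38 20 y mean 1.99 min 0.76 max 3.22
red 42 14 y mean 2.35 min 0.75 max 3.95
red 58 30 y mean -18.20 min -61.19 max 59.37
red 62 252 y mean -1.01 min -65.64 max 63.81
green 46 31 y mean 2.26 min -0.94 max 6.29
green 50 50 y mean 2.65 min -0.98 max 6.28
green 54 49 y mean 2.53 min -1.02 max 6.23
green 58 20 y mean 2.93 min -1.03 max 6.19
```

From straight above, the tip is at y = 2.3 mm and the tab's axis at 2.2 mm for the same radius, so the needle is on the mark to about 0.2 mm. Now withdrawing the hand, rechecking, and handing in.

```bash
python3 -m handwheel '[{"x":0,"y":0,"z":0.1,"ax":0,"ay":0,"az":0},{"x":0,"y":0,"z":0.1,"ax":0,"ay":0,"az":0},{"x":0,"y":0,"z":0.1,"ax":0,"ay":0,"az":0},{"x":0,"y":0,"z":0.1,"ax":0,"ay":0,"az":0},{"x":0,"y":0,"z":0,"ax":0,"ay":0,"az":0},{"x":0,"y":0,"z":0,"ax":0,"ay":0,"az":0},{"x":0,"y":0,"z":0,"ax":0,"ay":0,"az":0},{"x":0,"y":0,"z":0,"ax":0,"ay":0,"az":0}]'
python3 n.py 13 2>/dev/null
python3 - <<'E'
from h import *
p=arm.camera_params('scene');im=arm.get_image('scene').astype(int)
m=(im[...,2]>im[...,0]+40)&(im[...,2]>im[...,1]+25)
n,_,st,c=cv2.connectedComponentsWithStats(m.astype(np.uint8))
for i in range(1,n):
    q=atz(p,c[i],105)
    if st[i,4]>15 and abs(q[0]-543)<60 and abs(q[1]+88)<60: print('cap',st[i],q)
print(arm.job_done())
E
```

```text
clock: 29.1
position: [612.6, -234.1, 232.9]
ee_rot: [1.0, -0.005, -0.001, -0.0]
contact_force: [-0.2, 1.3, -0.0]
gripper_width: 46.7
grasp_force: 0.0
wrist red 80 ang 3.3 far 44.5 2.9
wrist green 82 ang 2.8 far 59.5 2.7
29.15 [-0.00614069 -0.06107623 -0.01377177] 1.6791408100321321
cap [221 181  12  10 105] [550.50636747 -79.16085407 105.        ]
the job is handed in; nothing more can be done
None
```

The blue bucket stands upright and fully down in the cradle, the jaw is clamped with the needle on the green mark to about 0.2 mm, and the job was handed in at about 29 s with the hand clear; the highest grip force read on the bucket was 34 N.

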